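# Level a desk shelf through its key-driven foot and hold it there

## Task

The small shelf on the desk sags at the end with the levelling foot. Lay the spirit level lengthwise on the middle of the shelf, clear of the hole, and press it down firmly so that it beds flat, then let go of it; take the large T-key from the stand, put it down through the hole in the shelf top into the square socket of the foot and, pushing down, turn it clockwise until the bubble stands midway between the two lines. Finish still gripping the key and pressing it down in the socket with the bubble centred, so that I can tighten the foot's lock nut; leave the small key, the mug and the stapler where they are.

Things in the scene. Friction and masses are not known exactly. Their poses are not given: they have to be found in the camera images.
- shelf_mid (a point): Desk shelf, light wood, top 120 x 300 x 14 mm, top face 76 mm above the desk. A side panel carries its +y end; the levelling foot its -y end. The shelf tilts about the panel's foot line (140 mm to +y). Point: middle of the top face; y along the shelf from the foot to the panel, x across it (away from the robot), z up. Nothing else lies on the top
- shelf_hole (a point): Access hole for the key in the shelf top, round, 20 mm wide through the 14 mm board, over the foot; point: centre of the hole in the top face, 115 mm from shelf_mid towards -y. Axes as shelf_mid
- foot_socket (a point): Steel head of the levelling foot, under the hole; square socket 12.4 mm wide, 14 mm deep. Point: centre of the mouth, 54 mm above the desk, on the foot's axis; x and y square to the socket's sides. Stays at its height and turns about z. Clockwise seen from above raises that end of the shelf: 10 mm a turn. Turns stiffly, stays where left
- level_mid (a point): Spirit level, plain aluminium bar 160 x 28 x 44 mm, black ends, 0.3 kg; the lower 30 mm is a solid bar (grasp it there, across its 28 mm, at the middle), above it a cut-out with the see-through vial. Lies on the desk in front of the shelf, right side up. Point: its centre, 22 mm above its underside; x along its length, z up
- bubble (a joint): Bubble in the level's vial (12 mm long, pale; two black lines 16 mm apart on the vial): m from the middle, positive towards the level's +x end, stops at 0.016. It floats to the higher end: 1.5 mm for each mrad of tilt, settles in about 1 s. With the level lying along the shelf, turning the foot 1 rad shifts it 9.4 mm. Between the lines: within 0.002 of 0
- key_bar (a point): Large T-key, standing in the stand: square steel shank 10 mm wide, black cross bar 80 x 15 x 20 mm on top, 0.13 kg. Point: centre of the bar, 112 mm above the tip of the shank; x along the bar (80 mm), y across it (15 mm, grasp here), z up along the shank. The shank's sides are square to the bar
- key_tip (a point): Tip of the large key: centre of the lower end of its shank, 112 mm below the centre of its bar; it stands 8 mm above the desk in the stand. The last 4 mm taper to 6.5 mm square
- small_key_bar (a point): Small T-key beside the large one in the stand (either hole): 6 mm shank, bar 50 x 11 x 13 mm, centre of the bar (the point) 68 mm above its tip. Too thin for the foot. Leave it
- key_stand: Wooden block 50 x 100 x 46 mm on the desk, fixed, with two 12 mm square holes 38 mm deep, 25 mm either side of its middle along its y; origin: centre of its underside. The bars of the keys lie along its x
- mug: Coffee mug, 82 mm wide, 94 mm high, right of the shelf; origin: centre of its underside. Leave it
- stapler: Black stapler 146 x 36 x 46 mm, right of the shelf; origin: centre of its underside. Leave it

How it is judged (in metres and radians):
On the way, in this order (a step that is already met when the one before it is completed fails the run):
1. the spirit level lies lengthwise on the middle of the shelf and is pressed down on it with more than 6 N (angle between the x axis of level_mid and the y axis of shelf_mid, either way round below 0.12 rad and angle between level_mid's own z axis and vertical below 0.06 rad and z of level_mid in the frame of shelf_mid between 0.018 and 0.026 m and x of level_mid in the frame of shelf_mid between -0.045 and 0.045 m and y of level_mid in the frame of shelf_mid between -0.025 and 0.055 m and contact force between level and shelf above 6 N), for 0.2 s.
2. the level is let go and the large key stands in the foot's socket, pressed down (angle between the x axis of level_mid and the y axis of shelf_mid, either way round below 0.12 rad and angle between level_mid's own z axis and vertical below 0.06 rad and z of level_mid in the frame of shelf_mid between 0.018 and 0.026 m and x of level_mid in the frame of shelf_mid between -0.045 and 0.045 m and y of level_mid in the frame of shelf_mid between -0.025 and 0.055 m and z of key_tip in the frame of foot_socket below -0.009 m and horizontal distance between key_tip and foot_socket below 0.005 m and angle between key_bar's own z axis and vertical below 0.12 rad and contact force between key and foot above 3 N and contact force between the fingers and level below 0.1 N), for 0.2 s.
3. with the key pressed down the bubble is brought between the lines (angle between the x axis of level_mid and the y axis of shelf_mid, either way round below 0.12 rad and angle between level_mid's own z axis and vertical below 0.06 rad and z of level_mid in the frame of shelf_mid between 0.018 and 0.026 m and x of level_mid in the frame of shelf_mid between -0.045 and 0.045 m and y of level_mid in the frame of shelf_mid between -0.025 and 0.055 m and z of key_tip in the frame of foot_socket below -0.009 m and horizontal distance between key_tip and foot_socket below 0.005 m and angle between key_bar's own z axis and vertical below 0.12 rad and contact force between key and foot above 3 N and value of joint bubble between -0.002 and 0.002 m), for 0.5 s.
At the end, for the whole second after the job is handed in: Level free on the shelf's middle, lengthwise to 0.12 rad (centre within 45 mm across, 25 mm towards the foot, 55 mm towards the panel), bubble within 2 mm; shelf level to 0.004 rad; large key upright, 9 mm or more down the socket, gripped and pushed down with over 3 N; small key in the stand (all of step 3 and contact force between the fingers and level below 0.1 N and contact force between level and shelf above 1 N and contact force between the fingers and key above 3 N and angle between shelf_mid's own z axis and vertical below 0.004 rad and distance of small_key_bar from where it was at the start of the episode below 0.03 m); the arm keeps its last pose, push and grip.
It fails at once if the mug, the stapler or the small key is disturbed (moved more than 30 mm) (distance of any of mug, stapler, small_key_bar from where it was at the start of the episode above 0.03 m).
It also fails if it takes over 61 s, if anything falls off the work surface, if the arm or the gripper's body presses on something with over 40 N, if the wrist force passes 120 N, or if a joint passes its speed limit or range.

## Robot

A 6-joint arm with a two-finger parallel gripper is mounted at the origin on a cart in front of the work surface, level with it; the furniture and walls round the work are solid. World frame = base frame: x ahead of the robot, y to its left, z up, the work surface at z = 0. Lengths are in m, angles in degrees, forces in N, time in s.
With the tool pointing down it reaches from about 0.325 to 0.875 m from the base axis. Payload 4.4 kg.
Tool frame: the origin (TCP) lies at the very end of the fingers, on their centre line; the grasp point (between the pads) lies 19 mm behind it; z points along the fingers, y is the line along which they close (so a half turn about z gives the same grasp; the last joint's range is limited). The gripper opens to 85 mm and grips with 20 to 120 N. Pads are 22 mm wide; open, the fingers measure 114 mm over their backs; the gripper's body (76 mm by 85 mm) begins 54 mm behind the grasp point. The pads swing forward as they close: fully open they stand 13 mm farther back than shut.
Start: joints at [56.064, 11.837, 88.321, -0, 79.842, -8.623], TCP at [0.246, 0.52, 0.231] pointing down, gripper open.
Joint ranges: [-156.59, 156.59], [-49.26, 127.26], [12.9, 141.05], [-63.56, 243.56], [4.71, 150.69], [-161.64, 161.64]. Speed limits (degrees/s): [159.86, 159.86, 180, 180, 180, 180].

## Interface

Orientations are given as a 3x3 rotation matrix whose columns are the frame's x, y, z axes.
In Python, from plant import get_state, get_image, get_calibration, hand_in gives the robot as it stands. The module is installed in compiled form; this text tells all that it offers.
- The arm moves only by the tool jog_arm, never from a script. Its argument "rows" is a list of rows, each an object with "linear": the shift along the world's x, y, z in cm, a list of three; "roll": the turn about the world's z in rad; "fingers": the opening, from -1 (shut) to 1 (fully open), so that 0 is half open. In form: [{"linear": [dx, dy, dz], "roll": roll, "fingers": fingers}, ...]. A call has 1 to 12 rows; each row shifts and turns the commanded pose from where the row before left it; what a row does not reach is not made up. A row lasts 1/12 s, in which the tool goes at most 41.7 mm and 7.16 degrees, less where a joint would pass 70% of its speed; a pose out of reach is approached as far as the arm can. A call with a gripper value outside its range is refused whole. The fingers move at their own pace and stop on an object; "grip_force" is the grip in N (left out, the last holds). Time passes only in rows, so rows that do not move let the fingers close. It gives the time, the measured TCP pose, the force, the opening and the grip force at its end, in the units of the state.
- get_state(): the state, without advancing time (a new reading comes with each control period).
- get_image(name): name is "scene" or "top" or "wrist"; returns (picture, depth): 420x560x3 uint8, red, green, blue; 420x560 float32, m along the optical axis (not along the pixel's ray), 0 where there is no reading.
- get_calibration(name): a dict with "fovy" (degrees; the focal length in pixels is half the picture's height over the tangent of half this angle, whatever the lens; pixels are square), "cx", "cy" (the principal point, pixels), "R" (3x3) and "t" (3): a world point X has camera coordinates R X + t. Camera axes: x right, y down, z forward; pixel columns grow to the right and rows downward; lengths in m; the calibration is good to about 2 mm. The wrist camera is an equidistant fisheye: a pixel r from the principal point sees the ray r / f radians off the axis. A picture is of the moment at which its call begins: read the wrist's pose just before it. get_calibration takes no time and is no camera call; for the wrist camera it gives the pose at the moment of the call.
- hand_in(): hands the job in; it is judged then, once.
The state is a dict: "clock": time; "qpos": joint angles; "qd": joint speeds; "joint_efforts": joint torques, N m; "tcp_pos": TCP position; "orientation": TCP orientation; "force": force on the tool from outside, world axes, zero at the start; "wrist_torque": the same for the moment, N m; "finger_gap": finger opening in m; "finger_force": force on a finger pad.
Only numpy, scipy, OpenCV 4.12 (cv2) and the standard library are available. Lean on these libraries where they do the work, as an engineer would, in place of code of your own. Each camera call takes 0.05 s, during which the arm holds its last target. There are 200 camera calls.

## Working session

There is one attempt and no reset: what is moved stays moved. The work goes in short steps, Python scripts to look and compute and a tool call to move; the robot and the scene stay as the last step left them, time stands still between calls to the robot, and variables do not carry over. Pictures are saved under pics/ and viewed, at most 10 in all, crops included, and the job is handed in when it is done.

Besides the shell and the picture viewer there is one more tool, called after "Call:" as name(argument=value, ...), one argument or row to a line, values as JSON. jog_arm: Moves the arm, as the interface text tells. Its arguments: {"type":"object","properties":{"rows":{"type":"array","items":{"type":"object","properties":{"linear":{"type":"array","items":{"type":"number"}},"roll":{"type":"number"},"fingers":{"type":"number"}}}},"grip_force":{"type":"number"}},"required":["rows"]}

```bash
mkdir -p pics
cat > h.py <<'E'
import numpy as np, cv2
from plant import *
def cap(n,f=None):
    c=get_calibration(n); im,d=get_image(n)
    if f: cv2.imwrite('pics/'+f,im[:,:,::-1]); np.savez('pics/'+f+'.npz',im=im,d=d,**{k:np.array(v) for k,v in c.items()})
    return im,d,c
def rays(c,uv,wrist=False):
    f=210/np.tan(np.radians(float(c['fovy']))/2); uv=np.atleast_2d(uv).astype(float)
    p=(uv-[float(c['cx']),float(c['cy'])])/f
    if wrist:
        r=np.linalg.norm(p,axis=1,keepdims=True)+1e-12
        v=np.hstack([p/r*np.sin(r),np.cos(r)])
    else: v=np.hstack([p,np.ones((len(p),1))])
    R=np.array(c['R']); return -R.T@np.array(c['t']), v@R
def onz(c,uv,z,wrist=False):
    o,v=rays(c,uv,wrist); return o+v*((z-o[2])/v[:,2])[:,None]
def cloud(d,c):  # pinhole
    h,w=d.shape; u,v=np.meshgrid(np.arange(w),np.arange(h))
    o,r=rays(c,np.c_[u.ravel(),v.ravel()]); return (o+r*d.ravel()[:,None]).reshape(h,w,3)
E
python3 - <<'E'
from h import *
ims=[]
for n in ['top','scene']:
    im,d,c=cap(n,n+'0.png'); print(n,c)
s=get_state(); print(s)
E
```

```text
top {'fovy': 56.208293292282036, 'cx': 282.6328555452459, 'cy': 211.00152811069452, 'R': array([[ 0.0254206 , -0.99949377, -0.01913124],
       [-0.99241802, -0.02292936, -0.12075062],
       [ 0.12025083,  0.02205574, -0.99249851]]), 't': array([0.13206705, 0.52184459, 0.89894175])}
scene {'fovy': 43.422802469878214, 'cx': 286.4239947354666, 'cy': 213.15345145051478, 'R': array([[-0.77126885, -0.63608322,  0.02329152],
       [-0.27464343,  0.29955607, -0.91369423],
       [ 0.57420845, -0.71110076, -0.40573435]]), 't': array([0.50087899, 0.19201482, 0.82571609])}
{'clock': 0.1, 'qpos': array([ 5.60619574e+01,  1.18821551e+01,  8.83990644e+01,  2.21241426e-04,
        7.98406947e+01, -8.62328780e+00]), 'qd': array([ 0.06789223, -0.2381094 , -0.21966388, -0.02962212,  0.02740341,
        0.00680863]), 'joint_efforts': array([-1.88486345e-03, -3.84092975e+01, -2.92548251e+01, -2.27874998e-04,
        4.83424345e-03,  4.24715154e-06]), 'tcp_pos': array([0.24548168, 0.51919235, 0.23019395]), 'orientation': array([[-9.03971981e-01,  4.27590035e-01, -1.19109782e-03],
       [ 4.27591572e-01,  9.03970319e-01, -1.76319284e-03],
       [ 3.22793391e-04, -2.10318032e-03, -9.99997736e-01]]), 'force': array([-0.12271589, -0.04109831,  0.12523921]), 'wrist_torque': array([ 0.0193688 , -0.00279945,  0.00554165]), 'finger_force': 0.0, 'finger_gap': 0.08540772746113548}
```

View pics/top0.png

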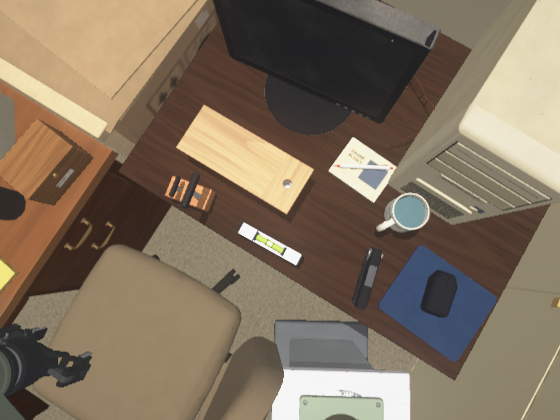

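View pics/scene0.png

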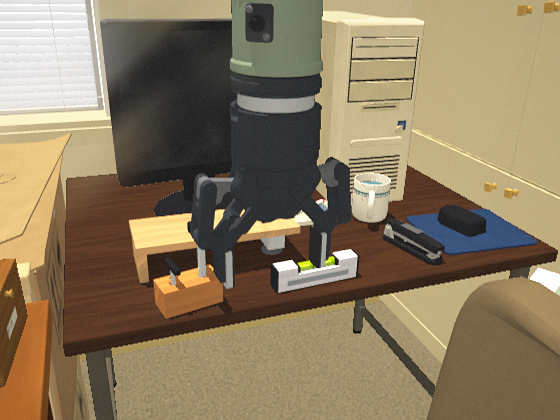

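Top view: shelf corners about (205,107), (312,170), (290,213), (178,150), with the hole at (287,183). The level is at (270,243) and the stand at (190,192). Mug and stapler are on the right, and the hole is at the right (foot) end.

Run:
```python
from h import *
z=np.load('pics/top0.png.npz'); im,d=z['im'],z['d']; c=z
P=cloud(d,c)
def comp(m,mn=30):
    n,l,st,ce=cv2.connectedComponentsWithStats(m.astype(np.uint8)); 
    for i in range(1,n):
        if st[i,4]>mn: yield l==i,st[i],ce[i]
H=cv2.cvtColor(im,cv2.COLOR_RGB2HSV)
# shelf top by height
R=np.zeros(d.shape,bool); R[90:230,165:330]=1
m=R&(P[...,2]>.055)&(P[...,2]<.085)&(H[...,2]>130)
for k,st,ce in comp(m,200):
    print('shelf?',st, ce, np.median(P[k],0)); ctr,_=cv2.findContours(k.astype(np.uint8),0,2)
    r=cv2.minAreaRect(ctr[0]); b=cv2.boxPoints(r); print(b); w=onz(c,b,.073); print(w, w.mean(0)); 
    q=P[k]; A=np.c_[q[:,:2],np.ones(len(q))]; print('plane',np.linalg.lstsq(A,q[:,2],rcond=None)[0])
R[:]=0;R[215:275,230:310]=1
m=R&(P[...,2]>.02)
for k,st,ce in comp(m,100):
    ctr,_=cv2.findContours(k.astype(np.uint8),0,2); b=cv2.boxPoints(cv2.minAreaRect(ctr[0])); w=onz(c,b,.044); print('level',b,w,w.mean(0),P[k][:,2].max())
R[:]=0;R[160:230,150:225]=1
for lo,hi in [(.03,.055),(.055,.09),(.09,.15)]:
  for k,st,ce in comp(R&(P[...,2]>lo)&(P[...,2]<hi),10):
    ctr,_=cv2.findContours(k.astype(np.uint8),0,2); b=cv2.boxPoints(cv2.minAreaRect(ctr[0])); w=onz(c,b,np.median(P[k][:,2])); print(lo,st[4],ce,b.tolist(),w,w.mean(0))
cv2.imwrite('pics/topc.png',cv2.resize(im[95:285,145:325,::-1],None,fx=3.15,fy=3.15,interpolation=cv2.INTER_CUBIC))
```

```text
shelf? [ 176  105  138  109 6582] [244.6308113  158.95913096] [0.63229768 0.23411424 0.07503513]
[[175.40617 147.66556]
 [202.08354 103.04996]
 [313.56555 169.70932]
 [286.88818 214.32492]]
[[0.65614445 0.39682347 0.073     ]
 [0.76525174 0.33998149 0.073     ]
 [0.61060594 0.07530915 0.073     ]
 [0.50627175 0.13397332 0.073     ]] [0.63456847 0.23652186 0.073     ]
plane [0.00171961 0.00616881 0.07244481]
level [[235.79619 232.707  ]
 [241.8344  221.63693]
 [303.63055 255.34393]
 [297.59235 266.414  ]] [[0.46366721 0.25231384 0.044     ]
 [0.48989319 0.23919628 0.044     ]
 [0.41523062 0.09338149 0.044     ]
 [0.38958092 0.10677386 0.044     ]] [0.43959298 0.17291637 0.044     ] 0.9577380101263006
0.03 254 [177.36220472 189.29133858] [[164.44827270507812, 195.3793182373047], [172.37930297851562, 175.55174255371094], [188.41378784179688, 181.9655303955078], [180.48275756835938, 201.79310607910156]] [[0.54764599 0.4244831  0.04569434]
 [0.59569933 0.40848457 0.04569434]
 [0.58105347 0.36936881 0.04569434]
 [0.53321913 0.38554921 0.04569434]] [0.56440448 0.39697142 0.04569434]
0.03 34
[... 1088 characters left out ...]
98474121094, 196.0], [195.7692108154297, 191.84616088867188], [200.15382385253906, 194.76922607421875], [197.3845977783203, 198.92306518554688]] [[0.54348108 0.34976034 0.07279552]
 [0.55324498 0.34389999 0.07279552]
 [0.54669629 0.33347052 0.07279552]
 [0.536951   0.33933634 0.07279552]] [0.54509334 0.3416168  0.07279552]
0.09 320 [189.66875 190.88125] [[178.862060546875, 206.3448486328125], [192.58621215820312, 172.03451538085938], [202.24139404296875, 175.89657592773438], [188.51724243164062, 210.2069091796875]] [[0.51178001 0.36468246 0.12869392]
 [0.58714079 0.33918666 0.12869392]
 [0.57909991 0.31782399 0.12869392]
 [0.50394581 0.34349049 0.12869392]] [0.54549163 0.3412959  0.12869392]
```

View pics/topc.png

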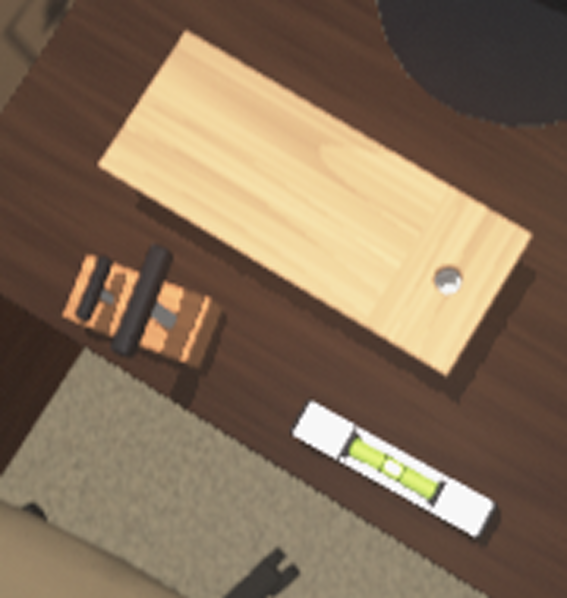

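The large key is the inner one at (0.545, 0.341), with its bar yaw about -18.7°. The level is at (0.440, 0.173) heading 63°. The shelf centre is about (0.633, 0.236), with y heading 60°. I'll move above the level now.

Call:
jog_arm(
  rows=[
    {"linear": [1.6,-2.9,-0.3],"roll": -0.123,"fingers": 1},
    {"linear": [1.6,-2.9,-0.3],"roll": -0.123,"fingers": 1},
    {"linear": [1.6,-2.9,-0.3],"roll": -0.123,"fingers": 1},
    {"linear": [1.6,-2.9,-0.3],"roll": -0.123,"fingers": 1},
    {"linear": [1.6,-2.9,-0.3],"roll": -0.123,"fingers": 1},
    {"linear": [1.6,-2.9,-0.3],"roll": -0.123,"fingers": 1},
    {"linear": [1.6,-2.9,-0.3],"roll": -0.123,"fingers": 1},
    {"linear": [1.6,-2.9,-0.3],"roll": -0.123,"fingers": 1},
    {"linear": [1.6,-2.9,-0.3],"roll": -0.123,"fingers": 1},
    {"linear": [1.6,-2.9,-0.3],"roll": -0.123,"fingers": 1},
    {"linear": [1.6,-2.9,-0.3],"roll": -0.123,"fingers": 1},
    {"linear": [1.8,-2.8,-0.3],"roll": -0.123,"fingers": 1},
  ],
)

```text
clock: 1.1
tcp_pos: [0.4397, 0.1711, 0.1947]
orientation: [[0.346, 0.938, -0.001], [0.938, -0.346, -0.0], [-0.0, -0.001, -1.0]]
force: [0.5, 1.3, 0.3]
finger_gap: 0.0854
finger_force: 0.0
```

Call:
jog_arm(
  rows=[
    {"linear": [0,0,0],"roll": -0.123,"fingers": 1},
    {"linear": [0,0,0],"roll": 0,"fingers": 1},
    {"linear": [0,0,0],"roll": 0,"fingers": 1},
  ],
)

```text
clock: 1.35
tcp_pos: [0.4395, 0.1726, 0.1948]
orientation: [[0.451, 0.893, -0.001], [0.893, -0.451, 0.0], [-0.0, -0.001, -1.0]]
force: [-0.4, 0.2, 0.3]
finger_gap: 0.0856
finger_force: 0.0
```

Run:
```python
from h import *
im,d,c=cap('wrist','w1.png'); print(c); s=get_state(); print(s['tcp_pos'],s['orientation'],s['qpos'],s['clock'])
print(d.min(),d.max(),d[210,280])
```

```text
{'fovy': 65.70646984690485, 'cx': 278.5838717607454, 'cy': 212.31209960952677, 'R': array([[ 0.89267748, -0.45069324, -0.00159025],
       [-0.42900353, -0.85078809,  0.30350552],
       [-0.13814085, -0.27025032, -0.95282835]]), 't': array([-0.31480984,  0.3058727 ,  0.4523572 ])}
[0.43933677 0.17306884 0.19495901] [[ 4.50016917e-01  8.93019532e-01 -9.43379823e-04]
 [ 8.93019988e-01 -4.50016971e-01  1.66030368e-04]
 [-2.76268569e-04 -9.17173513e-04 -9.99999541e-01]] [1.09693249e+01 1.19074826e+00 1.04617681e+02 2.03904183e-02
 7.42428259e+01 3.77085566e+01] 1.4
0.0 1.2145951 0.3081568
```

View pics/w1.png

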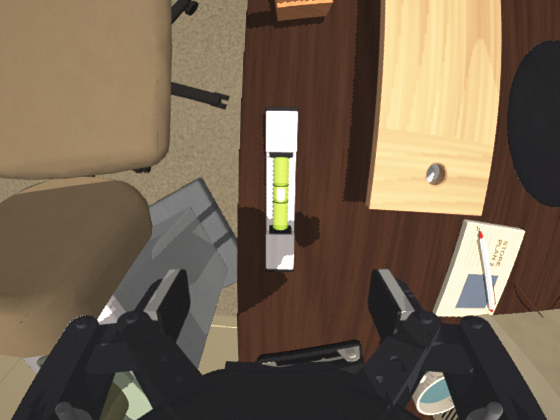

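Wrist view: the level's corners are (266,110), (297,110), (294,270), (267,270), the shelf hole is at (434,173), and the shelf's foot-end corners are (369,207) and (484,214).

Run:
```python
from h import *
z=np.load('pics/w1.png.npz')
w=onz(z,[(266,110),(298,110),(294.5,269),(267,269)],.044,True);print(w,w.mean(0))
e=(w[0]+w[1]-w[2]-w[3])/2;print(np.degrees(np.arctan2(e[1],e[0])),np.linalg.norm(e))
print(onz(z,[(434.5,173),(369,207),(484,214)],.074,True))
t=np.load('pics/top0.png.npz'); print(onz(t,[(287.2,183.9)],.074))
```

```text
[[0.46518002 0.24753017 0.044     ]
 [0.49060438 0.23476371 0.044     ]
 [0.41936091 0.09610917 0.044     ]
 [0.39444158 0.10869165 0.044     ]] [0.44239672 0.17177368 0.044     ]
62.90302110098034 0.1558535093128037
[[0.5769187  0.13612066 0.074     ]
 [0.50881621 0.13477214 0.074     ]
 [0.6166449  0.07301968 0.074     ]]
[[0.57605601 0.13493646 0.074     ]]
```

Call:
jog_arm(
  rows=[
    {"linear": [0.2,-0.1,-3.8],"roll": 0,"fingers": 0.6},
    {"linear": [0,0,-3.8],"roll": 0,"fingers": 0.6},
    {"linear": [0,0,-3.8],"roll": 0,"fingers": 0.6},
    {"linear": [0,0,-3.6],"roll": 0,"fingers": 0.6},
    {"linear": [0,0,-2.4],"roll": 0,"fingers": 0.6},
    {"linear": [0,0,-1.2],"roll": 0,"fingers": 0.6},
    {"linear": [0,0,-0.5],"roll": 0,"fingers": 0.4},
    {"linear": [0,0,0],"roll": 0,"fingers": -1},
    {"linear": [0,0,0],"roll": 0,"fingers": -1},
    {"linear": [0,0,0],"roll": 0,"fingers": -1},
    {"linear": [0,0,0],"roll": 0,"fingers": -1},
    {"linear": [0,0,0],"roll": 0,"fingers": -1},
  ],
  grip_force=60,
)

```text
clock: 2.4
tcp_pos: [0.4432, 0.1724, 0.0058]
orientation: [[0.452, 0.892, 0.003], [0.892, -0.452, 0.001], [0.002, 0.002, -1.0]]
force: [-0.2, 1.4, 3.1]
finger_gap: 0.0268
finger_force: 61.1
```

Call:
jog_arm(
  rows=[
    {"linear": [0,0,3.5],"roll": 0,"fingers": -1},
    {"linear": [0,0,4],"roll": 0,"fingers": -1},
    {"linear": [0,0,4],"roll": 0,"fingers": -1},
    {"linear": [3.4,1.4,1],"roll": -0.054,"fingers": -1},
    {"linear": [3.4,1.4,0],"roll": 0,"fingers": -1},
    {"linear": [3.4,1.4,0],"roll": 0,"fingers": -1},
    {"linear": [3.4,1.4,0],"roll": 0,"fingers": -1},
    {"linear": [3.4,1.4,0],"roll": 0,"fingers": -1},
    {"linear": [3.4,1.5,0],"roll": 0,"fingers": -1},
    {"linear": [0,0,-2.5],"roll": 0,"fingers": -1},
    {"linear": [0,0,-1.5],"roll": 0,"fingers": -1},
    {"linear": [0,0,-0.3],"roll": 0,"fingers": -1},
  ],
)

```text
clock: 3.4
tcp_pos: [0.6428, 0.2559, 0.0813]
orientation: [[0.5, 0.866, -0.008], [0.866, -0.501, -0.002], [-0.006, -0.006, -1.0]]
force: [-2.1, -1.7, 5.5]
finger_gap: 0.027
finger_force: 61.8
```

Call:
jog_arm(
  rows=[
    {"linear": [0,0,-0.1],"roll": 0,"fingers": -1},
    {"linear": [0,0,-0.1],"roll": 0,"fingers": -1},
  ],
)

```text
clock: 3.57
tcp_pos: [0.6449, 0.2564, 0.0842]
orientation: [[0.5, 0.866, -0.001], [0.866, -0.5, -0.0], [-0.001, -0.001, -1.0]]
force: [0.3, -0.1, -2.6]
finger_gap: 0.0269
finger_force: 60.5
```

Call:
jog_arm(
  rows=[
    {"linear": [0,0,-0.15],"roll": 0,"fingers": -1},
    {"linear": [0,0,-0.15],"roll": 0,"fingers": -1},
    {"linear": [0,0,-0.1],"roll": 0,"fingers": -1},
    {"linear": [0,0,0],"roll": 0,"fingers": -1},
  ],
)

```text
clock: 3.9
tcp_pos: [0.646, 0.2567, 0.0815]
orientation: [[0.5, 0.866, 0.001], [0.866, -0.5, 0.0], [0.001, 0.001, -1.0]]
force: [-0.7, -0.6, -0.4]
finger_gap: 0.0271
finger_force: 61.0
```

Call:
jog_arm(
  rows=[
    {"linear": [0,0,-0.15],"roll": 0,"fingers": -1},
    {"linear": [0,0,-0.1],"roll": 0,"fingers": -1},
    {"linear": [0,0,0],"roll": 0,"fingers": -1},
  ],
)

```text
clock: 4.15
tcp_pos: [0.6465, 0.2569, 0.0811]
orientation: [[0.5, 0.866, 0.002], [0.866, -0.5, 0.0], [0.001, 0.001, -1.0]]
force: [-6.1, -2.2, 8.7]
finger_gap: 0.0271
finger_force: 62.1
```

Call:
jog_arm(
  rows=[
    {"linear": [0,0,-0.2],"roll": 0,"fingers": -1},
    {"linear": [0,0,-0.1],"roll": 0,"fingers": -1},
    {"linear": [0,0,0],"roll": 0,"fingers": -1},
    {"linear": [0,0,0],"roll": 0,"fingers": -1},
    {"linear": [0,0,0],"roll": 0,"fingers": -1},
    {"linear": [0,0,0],"roll": 0,"fingers": -1},
  ],
)

```text
clock: 4.65
tcp_pos: [0.6466, 0.2569, 0.0811]
orientation: [[0.5, 0.866, 0.002], [0.866, -0.5, 0.0], [0.001, 0.002, -1.0]]
force: [-11.2, -5.6, 19.7]
finger_gap: 0.0269
finger_force: 63.5
```

Run:
```python
from h import *
im,d,c=cap('wrist','w2.png');s=get_state(); print(s['tcp_pos'],s['force'],s['clock'])
```

```text
[0.64654247 0.25685721 0.08109262] [-11.47790247  -4.64521044  19.44052274] 4.7
```

View pics/w2.png

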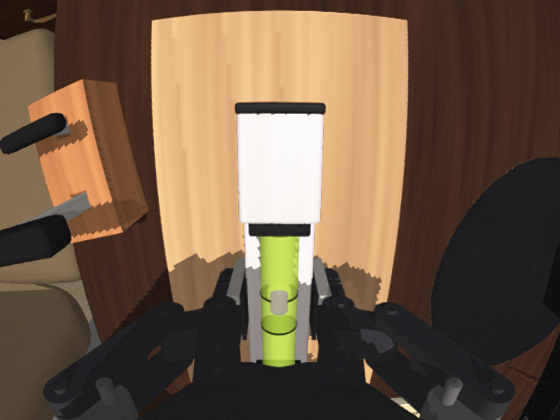

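The level beds in the middle of the shelf; the vial is visible with its lines at (279,290) and (279,325). I'll release it and go to above the large key.

Call:
jog_arm(
  rows=[
    {"linear": [0,0,0.4],"roll": 0,"fingers": -0.1},
    {"linear": [0,0,0],"roll": 0,"fingers": 0.3},
    {"linear": [0,0,0],"roll": 0,"fingers": 0.3},
    {"linear": [0,0,3],"roll": 0,"fingers": 0.3},
    {"linear": [0,0,4],"roll": 0,"fingers": 0.3},
    {"linear": [0,0,4],"roll": 0.118,"fingers": 0.3},
    {"linear": [-1.2,1.0,1],"roll": 0.118,"fingers": 0.3},
    {"linear": [-1.3,1.0,0],"roll": 0.118,"fingers": 0.3},
    {"linear": [-1.3,1.1,0],"roll": 0.118,"fingers": 0.3},
    {"linear": [-1.3,1.1,0],"roll": 0.118,"fingers": 0.3},
    {"linear": [-1.3,1.1,0],"roll": 0.118,"fingers": 0.3},
    {"linear": [-1.3,1.1,0],"roll": 0.118,"fingers": 0.3},
  ],
)

```text
clock: 5.7
tcp_pos: [0.5681, 0.3212, 0.198]
orientation: [[-0.303, 0.953, -0.001], [0.953, 0.303, -0.0], [0.0, -0.001, -1.0]]
force: [0.1, 0.9, -0.4]
finger_gap: 0.0556
finger_force: 0.0
```

Call:
jog_arm(
  rows=[
    {"linear": [-1.2,1.0,0],"roll": 0.118,"fingers": 0.3},
    {"linear": [-1.2,1.0,0],"roll": 0.118,"fingers": 0.3},
    {"linear": [0,0,0],"roll": 0.118,"fingers": 0.3},
    {"linear": [0,0,0],"roll": 0.118,"fingers": 0.3},
    {"linear": [0,0,0],"roll": 0.118,"fingers": 0.3},
    {"linear": [0,0,0],"roll": 0.118,"fingers": 0.3},
    {"linear": [0,0,0],"roll": 0.118,"fingers": 0.3},
    {"linear": [0,0,0],"roll": 0.118,"fingers": 0.3},
    {"linear": [0,0,0],"roll": 0,"fingers": 0.3},
    {"linear": [0,0,0],"roll": 0,"fingers": 0.3},
  ],
)

```text
clock: 6.53
tcp_pos: [0.5448, 0.3408, 0.1981]
orientation: [[-0.947, 0.322, -0.001], [0.322, 0.947, -0.0], [0.001, -0.001, -1.0]]
force: [1.1, 0.4, -0.0]
finger_gap: 0.0559
finger_force: 0.0
```

Run:
```python
from h import *
im,d,c=cap('wrist','w3.png');s=get_state(); print(s['tcp_pos'],s['qpos'],s['force'],s['clock']); cap('top','top3.png')
```

```text
[0.54478329 0.34075727 0.19825081] [ 2.43160090e+01  2.14291275e+01  8.00927876e+01  5.97730099e-04
  7.85148632e+01 -4.69147359e+01] [0.04071978 0.12655887 0.37543341] 6.5833
```

View pics/w3.png

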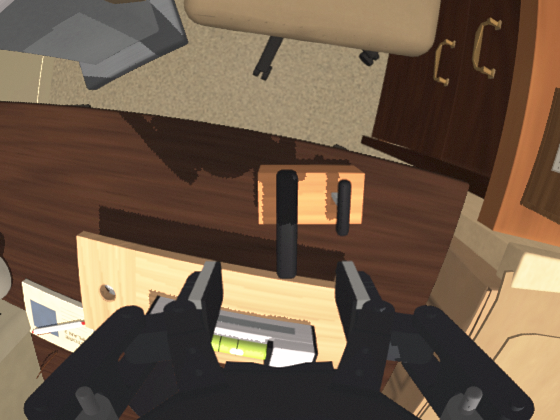

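Wrist view: the large key's bar runs from (288,171) to (286,277), between the fingers. The level is lying on the shelf at the lower centre.

Run:
```python
from h import *
z=np.load('pics/w3.png.npz')
w=onz(z,[(288,172),(286.5,276)],.128,True);print(w,w.mean(0)); e=w[0]-w[1];print(np.linalg.norm(e),np.degrees(np.arctan2(e[1],e[0])))
im=z['im']; cv2.imwrite('pics/w3c.png',cv2.resize(im[280:370,140:330,::-1],None,fx=4,fy=4,interpolation=cv2.INTER_CUBIC))
```

```text
[[0.51083739 0.3577808  0.128     ]
 [0.58432926 0.33241849 0.128     ]] [0.54758333 0.34509965 0.128     ]
0.07774510905147833 160.96025744783753
```

View pics/w3c.png

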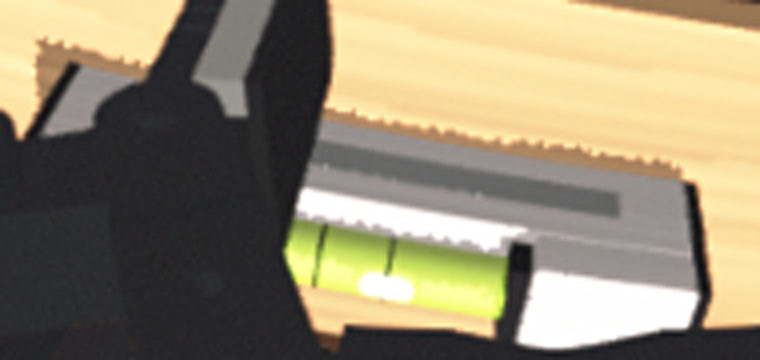

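The bubble sits near the panel-side line, about 7 mm off, so roughly 0.7 rad of clockwise turn will be needed. Next I'll grasp the key.

Call:
jog_arm(
  rows=[
    {"linear": [0.15,0.2,-3.5],"roll": 0,"fingers": 0.3},
    {"linear": [0,0,-3.5],"roll": 0,"fingers": 0.3},
    {"linear": [0,0,-2],"roll": 0,"fingers": 0.3},
    {"linear": [0,0,-0.8],"roll": 0,"fingers": 0.3},
    {"linear": [0,0,0],"roll": 0,"fingers": -1},
    {"linear": [0,0,0],"roll": 0,"fingers": -1},
    {"linear": [0,0,0],"roll": 0,"fingers": -1},
    {"linear": [0,0,0],"roll": 0,"fingers": -1},
    {"linear": [0,0,0],"roll": 0,"fingers": -1},
    {"linear": [0,0,0],"roll": 0,"fingers": -1},
    {"linear": [0,0,0],"roll": 0,"fingers": -1},
  ],
  grip_force=100,
)

```text
clock: 7.55
tcp_pos: [0.5483, 0.3438, 0.1035]
orientation: [[-0.948, 0.319, 0.005], [0.319, 0.948, 0.002], [-0.004, 0.004, -1.0]]
force: [0.2, 0.8, 6.3]
finger_gap: 0.0132
finger_force: 98.5
```

Call:
jog_arm(
  rows=[
    {"linear": [0,0,2],"roll": 0,"fingers": -1},
    {"linear": [0,0,3],"roll": 0,"fingers": -1},
    {"linear": [0,0,3],"roll": 0,"fingers": -1},
    {"linear": [0,0,1.5],"roll": 0,"fingers": -1},
    {"linear": [0,0,0],"roll": 0,"fingers": -1},
    {"linear": [0,-2.1,0],"roll": -0.12,"fingers": -1},
    {"linear": [0,-2.1,0],"roll": -0.12,"fingers": -1},
    {"linear": [0,-2.1,0],"roll": -0.12,"fingers": -1},
    {"linear": [0,-2.1,0],"roll": -0.12,"fingers": -1},
    {"linear": [0,-2.1,0],"roll": -0.12,"fingers": -1},
    {"linear": [0,-2.1,0],"roll": -0.12,"fingers": -1},
    {"linear": [0,-2.1,0],"roll": -0.12,"fingers": -1},
  ],
)

```text
clock: 8.55
tcp_pos: [0.5447, 0.1944, 0.1934]
orientation: [[-0.39, 0.921, -0.004], [0.921, 0.39, -0.001], [0.001, -0.004, -1.0]]
force: [-0.9, -0.9, -1.7]
finger_gap: 0.0135
finger_force: 98.6
```

Call:
jog_arm(
  rows=[
    {"linear": [0,-2.1,0],"roll": -0.12,"fingers": -1},
    {"linear": [0,-2.1,0],"roll": -0.12,"fingers": -1},
    {"linear": [0,-2.1,0],"roll": -0.12,"fingers": -1},
    {"linear": [0,-2.1,0],"roll": -0.12,"fingers": -1},
    {"linear": [0,-2.1,0],"roll": -0.12,"fingers": -1},
    {"linear": [0,-2.1,0],"roll": -0.12,"fingers": -1},
    {"linear": [0,-2.1,0],"roll": -0.12,"fingers": -1},
    {"linear": [0,0,0],"roll": 0,"fingers": -1},
    {"linear": [0,0,0],"roll": 0,"fingers": -1},
    {"linear": [0,0,0],"roll": 0,"fingers": -1},
  ],
)

```text
clock: 9.38
tcp_pos: [0.5454, 0.0491, 0.1944]
orientation: [[0.42, 0.908, -0.003], [0.908, -0.42, 0.001], [-0.0, -0.003, -1.0]]
force: [-0.6, -0.4, -1.5]
finger_gap: 0.0132
finger_force: 98.6
```

Run:
```python
from h import *
im,d,c=cap('wrist','w4.png');s=get_state(); print(s['tcp_pos'],s['orientation'],s['qpos'],s['clock'])
a=im[:,:,::-1]; f=cv2.resize(a,(400,300)); 
R=np.array(c['R']);f0=210/np.tan(np.radians(c['fovy'])/2)
p=R@np.array([.5765,.1355,.074])+c['t']; th=np.arctan2(np.hypot(p[0],p[1]),p[2]); u=c['cx']+f0*th*p[0]/np.hypot(p[0],p[1]); v=c['cy']+f0*th*p[1]/np.hypot(p[0],p[1]); print(u,v)
u,v=int(u),int(v); cr=cv2.resize(a[v-30:v+30,u-30:u+30],(400,400),interpolation=cv2.INTER_CUBIC)
o=np.zeros((400,800,3),np.uint8); o[:300,:400]=f; o[:,400:]=cr; cv2.imwrite('pics/w4v.png',o)
```

```text
[0.5455788  0.04946454 0.19468142] [[ 4.19259871e-01  9.07863972e-01 -2.04173187e-03]
 [ 9.07866210e-01 -4.19259590e-01  5.84719068e-04]
 [-3.25170290e-04 -2.09876861e-03 -9.99997745e-01]] [-3.88759848e+00  1.05122197e+01  9.43856628e+01  2.63657495e-02
  7.52211039e+01  2.08935393e+01] 9.4333
268.3232802385821 93.71973637980325
```

View pics/w4v.png

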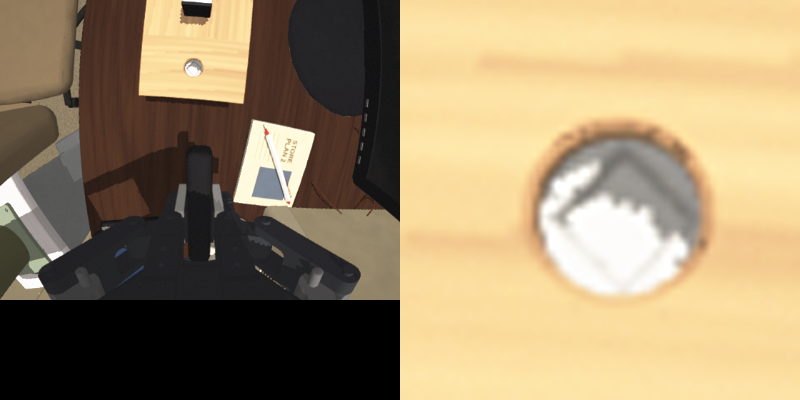

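The hole is at crop (625,208). Inside it is the square socket, turned about 45° in the image, with corners about (623,150), (560,216), (628,288), (692,225).

Run:
```python
from h import *
z=np.load('pics/w4.png.npz')
g=lambda L:[(238+(x-400)/6.667-.43,63+y/6.667-.43) for x,y in L]
print('hole',onz(z,g([(623,210)]),.073,True))
w=onz(z,g([(623,150),(560,216),(628,288),(692,225)]),.054,True); print(w,w.mean(0))
for a,b in [(0,1),(1,2),(2,3),(3,0),(0,2),(1,3)]:
    e=w[b]-w[a]; print(a,b,np.linalg.norm(e),np.degrees(np.arctan2(e[1],e[0]))%90)
# bar of the held key
w=onz(z,[(280,207),(279,365)],.223,True)
print(w)
```

```text
hole [[0.57831614 0.13439366 0.073     ]]
[[0.58162588 0.14270194 0.054     ]
 [0.57067893 0.13829688 0.054     ]
 [0.57459423 0.12602277 0.054     ]
 [0.5854989  0.13004919 0.054     ]] [0.57809948 0.1342677  0.054     ]
0 1 0.01180000562459006 21.919858433037348
1 2 0.012883453929098695 17.692098082650674
2 3 0.011624273141038935 20.2660735726914
3 0 0.013232241552862477 17.01940961906385
0 2 0.018100786816124172 67.14056153861688
1 3 0.016960419381808388 60.902938843938756
[[0.56412704 0.08699954 0.223     ]
 [0.53102824 0.01613941 0.223     ]]
```

Call:
jog_arm(
  rows=[
    {"linear": [0.47,1.19,0],"roll": 0.11,"fingers": -1},
    {"linear": [0.47,1.19,0],"roll": 0.11,"fingers": -1},
    {"linear": [0.47,1.19,0],"roll": 0.11,"fingers": -1},
    {"linear": [0.47,1.19,0],"roll": 0.11,"fingers": -1},
    {"linear": [0.47,1.19,0],"roll": 0.11,"fingers": -1},
    {"linear": [0.47,1.19,0],"roll": 0.11,"fingers": -1},
    {"linear": [0.47,1.19,0],"roll": 0.11,"fingers": -1},
    {"linear": [0,0,-0.5],"roll": 0,"fingers": -1},
    {"linear": [0,0,0],"roll": 0,"fingers": -1},
    {"linear": [0,0,0],"roll": 0,"fingers": -1},
    {"linear": [0,0,0],"roll": 0,"fingers": -1},
  ],
)

```text
clock: 10.35
tcp_pos: [0.5787, 0.1317, 0.1903]
orientation: [[-0.328, 0.945, -0.001], [0.945, 0.328, -0.0], [0.0, -0.001, -1.0]]
force: [0.1, 0.7, -2.2]
finger_gap: 0.013
finger_force: 98.6
```

Run:
```python
from h import *
im,d,c=cap('scene','s5.png'); s=get_state(); print(s['tcp_pos'],s['orientation'],s['force'])
f=210/np.tan(np.radians(c['fovy'])/2)
def pj(X): p=np.array(c['R'])@np.array(X)+c['t']; return f*p[:2]/p[2]+[c['cx'],c['cy']]
print('hole',pj([.578,.1345,.073]),'tip exp',pj([.578,.1345,s['tcp_pos'][2]-.0955]),'bar',pj([.578,.1345,s['tcp_pos'][2]+.0165]))
u,v=pj([.578,.1345,.09]).astype(int); print(u,v)
a=cv2.resize(im[v-60:v+30,u-60:u+60,::-1],(800,600),interpolation=cv2.INTER_CUBIC); cv2.imwrite('pics/s5c.png',a)
```

```text
[0.57889613 0.13160628 0.19057668] [[-3.28317755e-01  9.44567160e-01 -5.75882991e-04]
 [ 9.44567333e-01  3.28317647e-01 -2.75934260e-04]
 [-7.15658922e-05 -6.34554378e-04 -9.99999796e-01]] [-0.82699631  0.26846572 -1.51761348]
hole [271.72746234 216.65884215] tip exp [271.86382155 206.29427955] bar [272.59408402 150.78757297]
271 208
```

View pics/s5c.png

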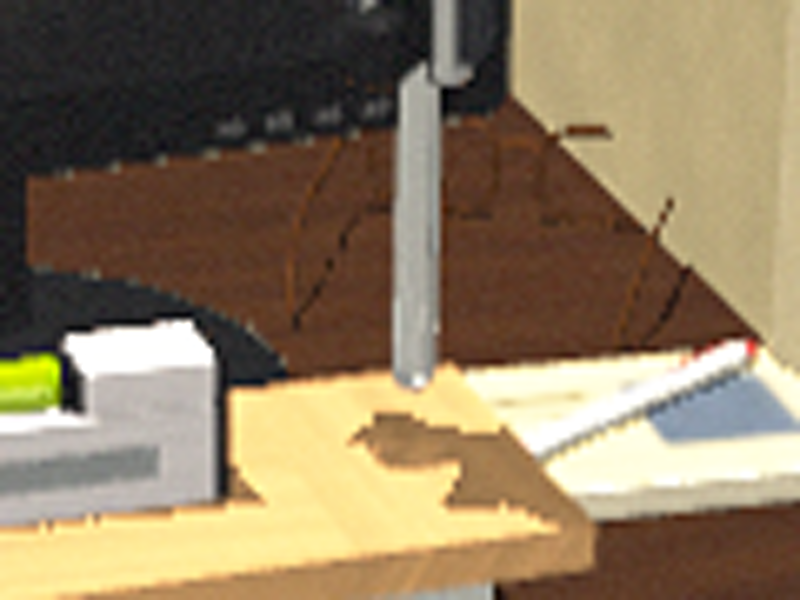

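The key's tip is at crop (418,383), over the shelf's foot end. I'll locate the hole in the same view by depth.

Run:
```python
from h import *
z=np.load('pics/s5.png.npz'); P=cloud(z['d'],z)
o,r=rays(z,[(0,0)]); 
Z=P[...,2][205:226,255:300]
print((np.round(Z*1000)).astype(int)[:, ::1].tolist().__str__().replace('], [','\n'))
```

```text
[[1, 0, 0, 0, 73, 75, 76, 76, 75, 75, 76, 75, 75, 76, 75, 98, 99, 99, 100, 101, 97, 74, 74, 75, 77, 76, 12, 12, 13, 11, 10, 12, 11, 14, 14, 12, 12, 12, 11, 11, 13, 12, 11, 499, 12
75, 76, 75, 75, 76, 76, 76, 76, 74, 75, 75, 75, 74, 76, 75, 75, 96, 96, 95, 98, 75, 75, 76, 73, 74, 75, 75, 13, 11, 12, 13, 12, 13, 9, 14, 12, 12, 12, 12, 11, 14, 13, 12, 12, 12
76, 75, 76, 75, 76, 76, 78, 74, 75, 75, 76, 75, 74, 76, 76, 76, 76, 76, 75, 73, 75, 76, 75, 75, 75, 74, 74, 75, 13, 11, 13, 12, 12, 11, 12, 13, 12, 12, 12, 12, 13, 11, 13, 12, 14
75, 75, 76, 75, 76, 75, 76, 75, 75, 76, 75, 76, 76, 76, 77, 76, 75, 76, 75, 75, 74, 74, 75, 74, 74, 75, 73, 76, 75, 11, 10, 9, 12, 12, 13, 11, 11, 12, 14, 11, 13, 10, 11, 12, 10
75, 76, 76, 75, 75, 76, 76, 75, 76, 76, 75, 75, 76, 76, 76, 75, 74, 76, 75, 74, 77, 76, 76, 75, 75, 75, 75, 75, 75, 75, 11, 12, 12, 13, 13, 12, 12, 11, 11, 12, 12, 12, 12, 11, 12
74, 76, 76, 75, 75, 75, 75, 77, 76, 75, 73, 76, 76, 77, 74, 74, 75, 75, 75, 75, 75, 76, 75, 74, 74, 76, 74, 75, 75, 75, 74, 14, 12, 12, 13, 11, 12, 12, 11, 11, 13, 13, 17, 19, 19
75, 75, 76, 76, 77, 74, 75,
[... 1957 characters left out ...]
, 75, 74, 76, 75, 75, 75, 76, 75, 74, 74, 74, 74, 76, 76, 75, 75, 75, 75, 76, 75, 75, 75, 74, 76, 75, 74, 74, 75, 76, 75, 75, 75, 76, 74, 75, 76, 77, 75, 12, 10, 9, 12
75, 75, 76, 76, 75, 75, 75, 77, 76, 77, 75, 77, 74, 75, 75, 76, 75, 75, 74, 76, 74, 76, 75, 75, 76, 77, 77, 75, 75, 74, 76, 75, 75, 76, 76, 76, 76, 74, 75, 76, 73, 75, 6, 8, 8
77, 74, 75, 74, 76, 74, 75, 75, 75, 75, 74, 74, 77, 74, 76, 76, 76, 75, 75, 77, 75, 75, 76, 75, 75, 75, 75, 74, 74, 76, 75, 76, 77, 75, 75, 75, 75, 75, 75, 75, 75, 75, 76, 4, 5
75, 74, 77, 76, 76, 75, 76, 75, 76, 76, 76, 75, 75, 76, 74, 74, 77, 75, 75, 75, 74, 76, 75, 76, 76, 75, 74, 75, 75, 76, 75, 76, 75, 74, 76, 75, 76, 76, 76, 74, 76, 75, 75, 75, 4]]
```

Hole centre in the scene view is (271.7,216.5), as predicted. The tip is about 1 px right of the expected position, so I'll shift about 1 mm and descend.

Call:
jog_arm(
  rows=[
    {"linear": [0.1,0.1,0],"roll": 0,"fingers": -1},
    {"linear": [0,0,-1],"roll": 0,"fingers": -1},
    {"linear": [0,0,-1],"roll": 0,"fingers": -1},
    {"linear": [0,0,-0.8],"roll": 0,"fingers": -1},
    {"linear": [0,0,-0.7],"roll": 0,"fingers": -1},
    {"linear": [0,0,0],"roll": 0,"fingers": -1},
    {"linear": [0,0,0],"roll": 0,"fingers": -1},
    {"linear": [0,0,0],"roll": 0,"fingers": -1},
  ],
)

```text
clock: 11.07
tcp_pos: [0.58, 0.1332, 0.1556]
orientation: [[-0.33, 0.944, -0.001], [0.944, 0.33, 0.0], [0.0, -0.001, -1.0]]
force: [-1.2, 0.8, -2.1]
finger_gap: 0.0134
finger_force: 98.5
```

Call:
jog_arm(
  rows=[
    {"linear": [0,0,-0.3],"roll": 0,"fingers": -1},
    {"linear": [0,0,-0.3],"roll": 0,"fingers": -1},
    {"linear": [0,0,-0.3],"roll": 0,"fingers": -1},
    {"linear": [0,0,0],"roll": 0,"fingers": -1},
    {"linear": [0,0,0],"roll": 0,"fingers": -1},
  ],
)

```text
clock: 11.48
tcp_pos: [0.5802, 0.1335, 0.1465]
orientation: [[-0.33, 0.944, -0.0], [0.944, 0.33, 0.001], [0.001, 0.0, -1.0]]
force: [-0.4, 1.9, -2.0]
finger_gap: 0.0132
finger_force: 98.7
```

Call:
jog_arm(
  rows=[
    {"linear": [0,0,-0.3],"roll": 0,"fingers": -1},
    {"linear": [0,0,-0.3],"roll": 0,"fingers": -1},
    {"linear": [0,0,-0.3],"roll": 0,"fingers": -1},
    {"linear": [0,0,-0.2],"roll": 0,"fingers": -1},
    {"linear": [0,0,0],"roll": 0,"fingers": -1},
    {"linear": [0,0,0],"roll": 0,"fingers": -1},
  ],
)

```text
clock: 11.98
tcp_pos: [0.5824, 0.1338, 0.1446]
orientation: [[-0.33, 0.944, 0.005], [0.944, 0.33, 0.001], [-0.001, 0.005, -1.0]]
force: [-12.4, 1.3, 33.1]
finger_gap: 0.0131
finger_force: 104.0
```

Call:
jog_arm(
  rows=[
    {"linear": [0,0,0.6],"roll": 0,"fingers": -1},
    {"linear": [-0.1,0,0],"roll": 0,"fingers": -1},
    {"linear": [0,0,0],"roll": 0,"fingers": -1},
  ],
)

```text
clock: 12.23
tcp_pos: [0.5806, 0.1337, 0.1453]
orientation: [[-0.33, 0.944, 0.004], [0.944, 0.33, 0.001], [-0.0, 0.004, -1.0]]
force: [-4.2, 2.7, 12.7]
finger_gap: 0.0132
finger_force: 100.8
```

Call:
jog_arm(
  rows=[
    {"linear": [-0.1,0,0],"roll": 0.1,"fingers": -1},
    {"linear": [0,0,0],"roll": 0,"fingers": -1},
    {"linear": [0,0,0],"roll": 0,"fingers": -1},
  ],
)

```text
clock: 12.48
tcp_pos: [0.5802, 0.1336, 0.1452]
orientation: [[-0.423, 0.906, 0.005], [0.906, 0.423, 0.001], [-0.001, 0.005, -1.0]]
force: [-5.3, 2.0, 10.9]
finger_gap: 0.013
finger_force: 100.6
```

Call:
jog_arm(
  rows=[
    {"linear": [0,0,0],"roll": -0.1,"fingers": -1},
    {"linear": [0,0,0],"roll": -0.1,"fingers": -1},
    {"linear": [0,0,0],"roll": 0,"fingers": -1},
    {"linear": [0,0,0],"roll": 0,"fingers": -1},
  ],
)

```text
clock: 12.82
tcp_pos: [0.5802, 0.1337, 0.1451]
orientation: [[-0.234, 0.972, 0.005], [0.972, 0.234, 0.001], [0.0, 0.005, -1.0]]
force: [-3.9, 1.7, 10.9]
finger_gap: 0.013
finger_force: 100.6
```

Call:
jog_arm(
  rows=[
    {"linear": [-0.2,0,0],"roll": 0.1,"fingers": -1},
    {"linear": [0,0,0],"roll": 0,"fingers": -1},
    {"linear": [0,0,0],"roll": 0,"fingers": -1},
  ],
)

```text
clock: 13.07
tcp_pos: [0.5791, 0.1336, 0.1451]
orientation: [[-0.33, 0.944, 0.007], [0.944, 0.33, 0.001], [-0.001, 0.007, -1.0]]
force: [-1.5, 1.9, 9.0]
finger_gap: 0.0133
finger_force: 100.3
```

Call:
jog_arm(
  rows=[
    {"linear": [-0.2,0,0],"roll": 0,"fingers": -1},
    {"linear": [0,0,0],"roll": 0,"fingers": -1},
    {"linear": [0,0,0],"roll": 0,"fingers": -1},
  ],
)

```text
clock: 13.32
tcp_pos: [0.5783, 0.1336, 0.1451]
orientation: [[-0.33, 0.944, 0.01], [0.944, 0.33, 0.001], [-0.002, 0.01, -1.0]]
force: [0.6, 1.8, 7.9]
finger_gap: 0.0134
finger_force: 100.0
```

Call:
jog_arm(
  rows=[
    {"linear": [0.1,0.2,0],"roll": 0,"fingers": -1},
    {"linear": [0,0,-0.1],"roll": 0,"fingers": -1},
    {"linear": [0,0,0],"roll": 0,"fingers": -1},
  ],
)

```text
clock: 13.57
tcp_pos: [0.5765, 0.1347, 0.1415]
orientation: [[-0.33, 0.944, 0.003], [0.944, 0.33, -0.001], [-0.002, 0.003, -1.0]]
force: [-0.3, 0.2, -2.1]
finger_gap: 0.0134
finger_force: 98.7
```

Call:
jog_arm(
  rows=[
    {"linear": [0,-0.4,0],"roll": 0,"fingers": -1},
    {"linear": [0,0,0],"roll": 0,"fingers": -1},
    {"linear": [0,0,0],"roll": 0,"fingers": -1},
  ],
)

```text
clock: 13.82
tcp_pos: [0.5761, 0.1324, 0.1409]
orientation: [[-0.329, 0.944, 0.002], [0.944, 0.329, 0.003], [0.003, 0.003, -1.0]]
force: [1.3, 4.8, 0.2]
finger_gap: 0.0131
finger_force: 98.9
```

Run:
```python
from h import *
s=get_state(); print(s['tcp_pos'],s['force'],s['wrist_torque'],s['orientation'][:,2])
im,d,c=cap('scene','s6.png'); P=cloud(d,c)
f=210/np.tan(np.radians(c['fovy'])/2)
def pj(X): p=np.array(c['R'])@np.array(X)+c['t']; return f*p[:2]/p[2]+[c['cx'],c['cy']]
for z in [.085,.10,.12]:
    u,v=pj([.5785,.134,z]); v=int(round(v)); row=d[v]; o=np.array([.5785,.134,z]); dep=(np.array(c['R'])@o+c['t'])[2]
    k=[i for i in range(int(u)-12,int(u)+13) if abs(row[i]-dep)<.02]; print(z,u,v,k, np.round(row[int(u)-8:int(u)+9]-dep,3))
```

```text
[0.57613013 0.13236799 0.14085431] [1.26374451 4.84718319 0.15868704] [ 1.31613724 -0.42628415  0.0238586 ] [ 0.00233534  0.00348528 -0.9999912 ]
0.085 271.7757536617938 211 [270, 271, 272, 273, 274, 275, 276] [ 0.023  0.022  0.026  0.025  0.021  0.023  0.026 -0.006 -0.008 -0.003
 -0.009 -0.008 -0.004 -0.004  0.024  0.024  0.027]
0.1 271.8688133315206 204 [270, 271, 272, 273, 274, 275, 276] [ 0.251  0.252  0.247  0.257  0.254  0.063  0.059 -0.008 -0.005 -0.008
 -0.007 -0.006 -0.007 -0.002  0.062  0.066  0.064]
0.12 271.9946307173824 194 [271, 272, 273, 274, 275, 276] [ 0.322  0.319  0.321  0.325  0.321  0.322  0.316  0.322 -0.006 -0.005
 -0.007 -0.005 -0.009 -0.005  0.323  0.323  0.325]
```

It slipped in at y+. I'll go back there and push on down.

Call:
jog_arm(
  rows=[
    {"linear": [0,0.3,0],"roll": 0,"fingers": -1},
    {"linear": [0,0,-0.2],"roll": 0,"fingers": -1},
    {"linear": [0,0,-0.2],"roll": 0,"fingers": -1},
    {"linear": [0,0,-0.2],"roll": 0,"fingers": -1},
    {"linear": [0,0,0],"roll": 0,"fingers": -1},
    {"linear": [0,0,0],"roll": 0,"fingers": -1},
  ],
)

```text
clock: 14.37
tcp_pos: [0.5762, 0.1339, 0.1355]
orientation: [[-0.33, 0.944, 0.002], [0.944, 0.33, -0.0], [-0.001, 0.002, -1.0]]
force: [1.8, 1.1, 3.8]
finger_gap: 0.0134
finger_force: 99.4
```

Call:
jog_arm(
  rows=[
    {"linear": [-0.05,0,-0.2],"roll": 0,"fingers": -1},
    {"linear": [0,0,0],"roll": 0,"fingers": -1},
    {"linear": [0,0,0],"roll": 0,"fingers": -1},
    {"linear": [0,0,0],"roll": 0,"fingers": -1},
    {"linear": [0,0,0],"roll": 0,"fingers": -1},
  ],
)

```text
clock: 14.78
tcp_pos: [0.5764, 0.134, 0.1354]
orientation: [[-0.33, 0.944, 0.004], [0.944, 0.33, -0.0], [-0.001, 0.004, -1.0]]
force: [1.1, 1.3, 11.4]
finger_gap: 0.0132
finger_force: 100.4
```

Run:
```python
from h import *
s=get_state(); print(s['tcp_pos'],s['force'],s['qpos'][5])
im,d,c=cap('wrist','w7.png'); im2,_,_=cap('top','t7.png'); im3,_,_=cap('scene','s7.png')
H=cv2.cvtColor(im,cv2.COLOR_RGB2HSV); m=cv2.inRange(H,(25,120,80),(45,255,255)); ys,xs=np.nonzero(m); print(len(xs),xs.min(),xs.max(),ys.min(),ys.max())
o=np.zeros((600,800,3),np.uint8); o[:300,:400]=cv2.resize(im[:,:,::-1],(400,300))
x,y=int(np.median(xs)),int(np.median(ys)); y=max(y,45); o[:300,400:]=cv2.resize(im[y-45:y+45,x-60:x+60,::-1],(400,300),interpolation=cv2.INTER_CUBIC)
for k,(I) in enumerate([im2,im3]):
    H=cv2.cvtColor(I,cv2.COLOR_RGB2HSV); m=cv2.inRange(H,(25,120,80),(45,255,255)); ys,xs=np.nonzero(m); x,y=int(np.median(xs)),int(np.median(ys)); print(x,y,len(xs))
    o[300:,400*k:400*k+400]=cv2.resize(I[y-30:y+30,x-40:x+40,::-1],(400,300),interpolation=cv2.INTER_CUBIC)
cv2.imwrite('pics/v7.png',o)
```

```text
[0.57635459 0.13397902 0.13537827] [ 1.12691403  1.32721493 11.41951597] -14.52071800204497
2199 422 512 56 140
224 149 95
201 207 298
```

View pics/v7.png

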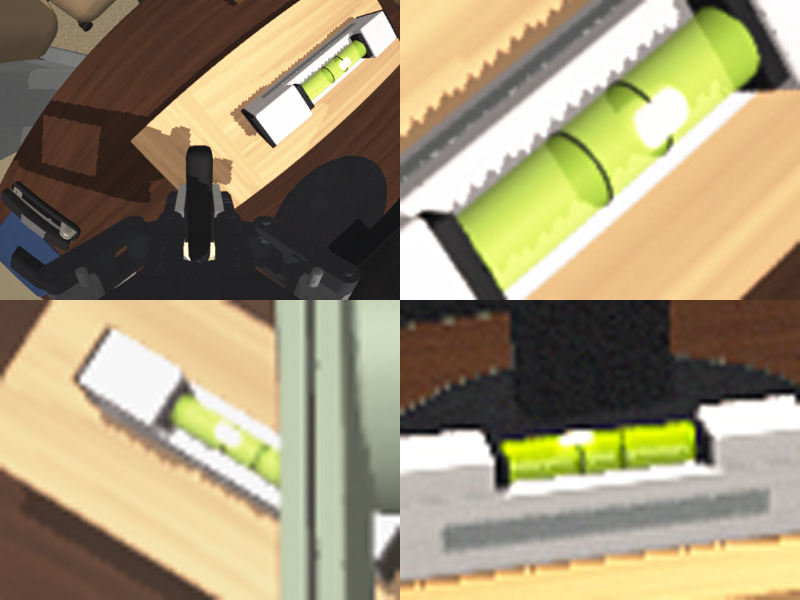

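The bubble is about 11 mm off towards the panel end (scene: lines at crop x=583 and 622, bubble at 576). That means roughly 1.15 rad clockwise plus play. I'll turn 0.92 first.

Call:
jog_arm(
  rows=[
    {"linear": [-0.01,0,0],"roll": -0.115,"fingers": -1},
    {"linear": [-0.01,0,0],"roll": -0.115,"fingers": -1},
    {"linear": [-0.01,0,0],"roll": -0.115,"fingers": -1},
    {"linear": [-0.01,0,0],"roll": -0.115,"fingers": -1},
    {"linear": [-0.01,0,0],"roll": -0.115,"fingers": -1},
    {"linear": [-0.01,0,0],"roll": -0.115,"fingers": -1},
    {"linear": [-0.01,0,0],"roll": -0.115,"fingers": -1},
    {"linear": [-0.01,0,0],"roll": -0.115,"fingers": -1},
    {"linear": [0,0,0],"roll": 0,"fingers": -1},
    {"linear": [0,0,0],"roll": 0,"fingers": -1},
  ],
)

```text
clock: 15.77
tcp_pos: [0.5763, 0.1351, 0.1354]
orientation: [[0.552, 0.834, 0.006], [0.834, -0.552, 0.002], [0.005, 0.004, -1.0]]
force: [2.2, 3.7, 8.6]
finger_gap: 0.0134
finger_force: 100.2
```

Call:
jog_arm(
  rows=[
    {"linear": [0,0,0],"roll": 0,"fingers": -1},
    {"linear": [0,0,0],"roll": 0,"fingers": -1},
    {"linear": [0,0,0],"roll": 0,"fingers": -1},
    {"linear": [0,0,0],"roll": 0,"fingers": -1},
    {"linear": [0,0,0],"roll": 0,"fingers": -1},
    {"linear": [0,0,0],"roll": 0,"fingers": -1},
    {"linear": [0,0,0],"roll": 0,"fingers": -1},
    {"linear": [0,0,0],"roll": 0,"fingers": -1},
    {"linear": [0,0,0],"roll": 0,"fingers": -1},
    {"linear": [0,0,0],"roll": 0,"fingers": -1},
  ],
)

```text
clock: 16.6
tcp_pos: [0.5763, 0.1351, 0.1354]
orientation: [[0.551, 0.834, 0.006], [0.834, -0.551, 0.002], [0.005, 0.004, -1.0]]
force: [1.9, 3.9, 8.3]
finger_gap: 0.0135
finger_force: 100.2
```

```bash
cat > bub.py <<'E'
from h import *
def prof(I):  # scene: columns of vial
    y0,y1,x0,x1=195,215,180,222
    A=I[y0:y1,x0:x1].astype(int); H=cv2.cvtColor(I[y0:y1,x0:x1],cv2.COLOR_RGB2HSV)
    g=(H[...,0]>24)&(H[...,0]<46)&(H[...,1]>110)
    ys,xs=np.nonzero(g); print('vial x',xs.min()+x0,xs.max()+x0,'y',ys.min()+y0,ys.max()+y0)
    # per column: brightness mean of green pixels (lines), max blue in vial band (bubble)
    out=[]
    for x in range(xs.min(),xs.max()+1):
        yy=ys[xs==x]
        if len(yy)==0: out.append((x+x0,0,0,0)); continue
        out.append((x+x0,int(yy.min()+y0),int(A[yy.max()-5:yy.max()-1,x].mean(0)[1]),int(A[yy.min()-1:yy.min()+3,x,2].max())))
    print(out)
E
python3 - <<'E'
from bub import *
z=np.load('pics/s7.png.npz'); prof(z['im'])
s=get_state(); print(s['tcp_pos'],s['force'],s['wrist_torque'])
im,_,_=cap('scene','s8.png'); prof(im); cap('wrist','w8.png')
E
```

```text
vial x 181 220 y 201 212
[(181, 205, 53, 45), (182, 205, 203, 52), (183, 205, 240, 48), (184, 205, 229, 49), (185, 205, 229, 49), (186, 204, 231, 43), (187, 204, 227, 46), (188, 204, 227, 44), (189, 204, 218, 48), (190, 204, 232, 48), (191, 204, 234, 42), (192, 204, 240, 76), (193, 206, 239, 255), (194, 206, 238, 255), (195, 206, 232, 255), (196, 206, 189, 221), (197, 206, 188, 225), (198, 206, 230, 173), (199, 203, 244, 173), (200, 203, 238, 46), (201, 203, 230, 45), (202, 203, 228, 51), (203, 203, 229, 51), (204, 203, 203, 49), (205, 202, 133, 44), (206, 202, 228, 48), (207, 202, 230, 45), (208, 202, 231, 46), (209, 202, 232, 51), (210, 202, 229, 51), (211, 202, 227, 56), (212, 202, 229, 52), (213, 202, 229, 52), (214, 201, 228, 48), (215, 201, 227, 47), (216, 201, 234, 47), (217, 201, 230, 46), (218, 201, 226, 56), (219, 201, 211, 46), (220, 208, 38, 242)]
[0.57628309 0.13505027 0.13541824] [1.86969828 3.86171369 8.28833202] [ 0.86536487 -0.5484558   0.00941211]
vial x 181 219 y 201 212
[(181, 205, 65, 45), (182, 205, 160, 46), (183, 205, 237, 54), (184, 205, 229, 51), (185, 204, 230, 48), (186, 204, 228, 52), (187, 204, 225, 45), (188, 204, 227, 50), (189, 204, 232, 46), (190, 204, 231, 52), (191, 204, 230, 50), (192, 204, 231, 49), (193, 204, 228, 44), (194, 203, 234, 41), (195, 205, 228, 214), (196, 206, 179, 225), (197, 206, 229, 168), (198, 206, 244, 164), (199, 206, 240, 160), (200, 205, 238, 255), (201, 205, 240, 227), (202, 203, 237, 46), (203, 202, 228, 39), (204, 202, 191, 50), (205, 202, 140, 52), (206, 202, 236, 49), (207, 202, 234, 45), (208, 202, 231, 49), (209, 202, 227, 45), (210, 202, 229, 54), (211, 202, 229, 42), (212, 201, 228, 48), (213, 201, 227, 47), (214, 201, 234, 53), (215, 201, 229, 51), (216, 201, 232, 49), (217, 201, 230, 48), (218, 201, 211, 52), (219, 201, 184, 45)]
```

```bash
cat > wb.py <<'E'
from h import *
def wprof(im,show=False):
    H=cv2.cvtColor(im,cv2.COLOR_RGB2HSV); m=((H[...,0]>24)&(H[...,0]<46)&(H[...,1]>100)&(H[...,2]>60)).astype(np.uint8)
    m=cv2.morphologyEx(m,cv2.MORPH_CLOSE,np.ones((13,13),np.uint8))
    n,l,st,_=cv2.connectedComponentsWithStats(m); i=1+st[1:,4].argmax(); print('vial',st[i])
    ct,_=cv2.findContours((l==i).astype(np.uint8),0,2); (c,(a,b),_)=r=cv2.minAreaRect(ct[0]); B=cv2.boxPoints(r)
    e=[B[1]-B[0],B[2]-B[1]]; k=int(np.linalg.norm(e[1])>np.linalg.norm(e[0])); ax=e[k]; L=np.linalg.norm(ax); W=np.linalg.norm(e[1-k]); ax=ax/L
    if ax[1]>0: ax=-ax   # towards the panel: up the image
    nm=np.array([-ax[1],ax[0]]); c=np.array(c); print('centre',c,'ax',ax,'L,W',L,W)
    s=np.arange(-L/2,L/2,.5); q=np.arange(-W/2,W/2+.1,1.0)
    X=(c[0]+s[None]*ax[0]+q[:,None]*nm[0]).astype(np.float32); Y=(c[1]+s[None]*ax[1]+q[:,None]*nm[1]).astype(np.float32)
    S=cv2.remap(im,X,Y,cv2.INTER_CUBIC); 
    bl=S[...,2].astype(int); gr=S[...,1].astype(int)
    for j in range(0,len(q),2):
        print('%5.1f'%q[j],''.join('#' if g<110 else ('O' if b>140 else ('+' if g<170 else '.')) for b,g in zip(bl[j],gr[j])))
E
python3 -c "
from wb import *
wprof(np.load('pics/w7.png.npz')['im']); wprof(np.load('pics/w8.png.npz')['im'])"
```

```text
vial [ 422   56   91   85 2623]
centre [467.95864868  96.48212433] ax [ 0.7649113 -0.6441356] L,W 106.96682 25.805714
-12.9 ########++++++++++++++++++++++++++++++++++++++++++++++++++++++++++++++++++++++++#########+++++++++++++++++++++++++++++++++++++##########+++++++++++++++++++++++++++++++++++++++++++++++++++++++++++###################
-10.9 #######+.........................................+..+.....................+++++++++++++####++...++++..+++++++++++.++.++.++++++++++++++####++..+++++.+++++++++++++++.+++...+++++..++++....+++++..++++++++++++++########
 -8.9 ######+.....................................................................+++++++++++++###+.............................+++++++++++++++##+.....................................................++++++++++++++++#####
 -6.9 ######+..................................................................................++##+...........................................+##+....................................................................+####
 -4.9 #####.....................................................................................++
[... 3140 characters left out ...]
.............................................................................++#+.......+#
  5.8 #+....................................................................................................+##+.......##
  7.8 #+...................................................................................................+###+.......##
  9.8 ##+.................................................................................................+###+.......+##
 11.8 ##++.....................................................................................+++++++.++####+........+##
 13.8 ##+.....................................+++.............++.................................+++++#####++........+###
```

Call:
jog_arm(
  rows=[
    {"linear": [-0.01,0,0],"roll": -0.11,"fingers": -1},
    {"linear": [-0.01,0,0],"roll": -0.11,"fingers": -1},
    {"linear": [-0.01,0,0],"roll": -0.11,"fingers": -1},
    {"linear": [-0.01,0,0],"roll": -0.11,"fingers": -1},
    {"linear": [0,0,0],"roll": 0,"fingers": -1},
    {"linear": [0,0,0],"roll": 0,"fingers": -1},
    {"linear": [0,0,0],"roll": 0,"fingers": -1},
    {"linear": [0,0,0],"roll": 0,"fingers": -1},
  ],
)

```text
clock: 17.37
tcp_pos: [0.5761, 0.1352, 0.1354]
orientation: [[0.854, 0.52, 0.007], [0.52, -0.854, 0.003], [0.007, 0.001, -1.0]]
force: [2.5, 3.6, 8.6]
finger_gap: 0.0132
finger_force: 100.1
```

Call:
jog_arm(
  rows=[
    {"linear": [0,0,0],"roll": 0,"fingers": -1},
    {"linear": [0,0,0],"roll": 0,"fingers": -1},
    {"linear": [0,0,0],"roll": 0,"fingers": -1},
    {"linear": [0,0,0],"roll": 0,"fingers": -1},
    {"linear": [0,0,0],"roll": 0,"fingers": -1},
    {"linear": [0,0,0],"roll": 0,"fingers": -1},
    {"linear": [0,0,0],"roll": 0,"fingers": -1},
    {"linear": [0,0,0],"roll": 0,"fingers": -1},
    {"linear": [0,0,0],"roll": 0,"fingers": -1},
    {"linear": [0,0,0],"roll": 0,"fingers": -1},
  ],
)

```text
clock: 18.2
tcp_pos: [0.5762, 0.1352, 0.1354]
orientation: [[0.854, 0.52, 0.007], [0.52, -0.854, 0.003], [0.007, 0.001, -1.0]]
force: [2.6, 3.5, 8.1]
finger_gap: 0.013
finger_force: 100.1
```

```bash
cat > sc.py <<'E'
from wb import *
def bc(I,tag):
    A=I[200:210,184:218].astype(float); b=np.clip(A[...,2]-60,0,None); b[A[...,0]<150]=0
    # bubble rows only: top 3 px of the vial per column
    m=np.zeros(34); 
    for x in range(34):
        t=int(round(204.9-(x+184-182)*4/38.))-200; m[x]=b[max(t-0,0):t+2,x].max() if t>=0 else 0
    m=np.minimum(m,100); x=np.arange(184,218); print(tag,'bubble col',(m*x).sum()/m.sum(),np.round(m).astype(int).tolist())
E
python3 - <<'E'
from sc import *
s=get_state(); print(s['tcp_pos'],s['force'],s['wrist_torque'])
for n in '78': bc(np.load(f'pics/s{n}.png.npz')['im'],n)
im,_,_=cap('scene','s9.png'); bc(im,'9'); print(im[200:212,184:218,2])
w,_,_=cap('wrist','w9.png'); wprof(w); t,_,_=cap('top','t9.png')
E
```

```text
[0.57617663 0.1352203  0.13544607] [2.60906778 3.45295046 8.12088229] [ 0.92498253 -0.67908059  0.02854671]
7 bubble col 195.91061452513966 [0, 0, 0, 0, 0, 0, 0, 0, 16, 100, 100, 100, 100, 100, 100, 100, 0, 0, 0, 0, 0, 0, 0, 0, 0, 0, 0, 0, 0, 0, 0, 0, 0, 0]
8 bubble col 198.0 [0, 0, 0, 0, 0, 0, 0, 0, 0, 0, 0, 100, 100, 100, 100, 100, 100, 100, 0, 0, 0, 0, 0, 0, 0, 0, 0, 0, 0, 0, 0, 0, 0, 0]
9 bubble col 199.954802259887 [0, 0, 0, 0, 0, 0, 0, 0, 0, 0, 0, 0, 8, 100, 100, 100, 100, 100, 100, 100, 0, 0, 0, 0, 0, 0, 0, 0, 0, 0, 0, 0, 0, 0]
[[ 46  38  38  37  34  36  37  31  36  34  37  31  45  39  35  42  40  45
   44  43  43  44  41  46  46  43  44  51  53  45  50  49  48  53]
 [ 46  44  42  33  38  41  45  46  42  47  40  50  42  37  35  37  34  31
   34  41  47  45  53  45  48  51  42  44  35   5   1  17  17   6]
 [ 47  43  44  43  51  43  46  44  45  42  48  46  42  41  40 122 127 178
  178 125  29  13  15  13   1   0   0   0   0   0   0   0   0   0]
 [ 43  45  49  52  47  52  44  55  51  38  28  39  54 159 248 254 253 255
  255 206   2   0   0   0   0   0   0   0   0   0   0   0   0 
[... 3764 characters left out ...]
+###+.............................+#######################
  9.4 #####+..............................................................................+++++++++++++###+.................................++++++++++++++####+............................+#########################
 11.4 #####++........................................++..++...++++++++..+++++++++++++++++++++++++++######+++++.....+++++++++++++++++++++++++++++++++++######+++++..++++++++++....+++++++++###########################
 13.4 #####+......++++++..OO.....+++++...+++++++++++..OOOO++++++++OOOOOOOO++++OOOOOOOOOO+++OOOOOOOOOOOOOOOOOOOOOOOOOOOOOOOOOOO++OOOOOOOOOOOOOOOOOOOOOOOOOOOOOOOOOOOOOOOOOOOOOOOOOOOOOOOO#############################
```

Wrist view: the lines are at 99.5 and 152.5 along the vial and the bubble centre is at 124.5, so it is within about 0.5 mm of mid. I'll hold about 1 s, re-check and hand in.

Call:
jog_arm(
  rows=[
    {"linear": [0,0,0],"roll": 0,"fingers": -1},
    {"linear": [0,0,0],"roll": 0,"fingers": -1},
    {"linear": [0,0,0],"roll": 0,"fingers": -1},
    {"linear": [0,0,0],"roll": 0,"fingers": -1},
    {"linear": [0,0,0],"roll": 0,"fingers": -1},
    {"linear": [0,0,0],"roll": 0,"fingers": -1},
    {"linear": [0,0,0],"roll": 0,"fingers": -1},
    {"linear": [0,0,0],"roll": 0,"fingers": -1},
    {"linear": [0,0,0],"roll": 0,"fingers": -1},
    {"linear": [0,0,0],"roll": 0,"fingers": -1},
    {"linear": [0,0,0],"roll": 0,"fingers": -1},
    {"linear": [0,0,0],"roll": 0,"fingers": -1},
  ],
)

```text
clock: 19.35
tcp_pos: [0.5762, 0.1352, 0.1354]
orientation: [[0.854, 0.52, 0.007], [0.52, -0.854, 0.003], [0.007, 0.001, -1.0]]
force: [2.2, 3.5, 8.1]
finger_gap: 0.0134
finger_force: 100.1
```

Run:
```python
from sc import *
s=get_state(); print(s['tcp_pos'],s['force'],s['clock'],s['finger_force'])
im,_,_=cap('scene','s10.png'); bc(im,'10'); w,_,_=cap('wrist','w10.png'); wprof(w)
```

```text
[0.57616574 0.1352232  0.13544136] [2.18755271 3.52359883 8.11466508] 19.35 100.09998679161072
10 bubble col 199.9381153305204 [0, 0, 0, 0, 0, 0, 0, 0, 0, 0, 0, 0, 11, 100, 100, 100, 100, 100, 100, 100, 0, 0, 0, 0, 0, 0, 0, 0, 0, 0, 0, 0, 0, 0]
vial [ 118    0   72   91 2596]
centre [155.16744995  38.52523041] ax [-0.47409984 -0.8804711 ] L,W 103.082855 29.191017
-14.6 +OOOOOOOOOOOOOOOOOOOOOO.OOOOOOOO.OOO......OO.....OOO....O.OOO......O.................+++++####++........................................+++++#####++.........O................................OOO.OO..+++++++++
-12.6 #+..................................................................................++++++++++###+....................................+++++++++++++###+......................................................+#
-10.6 #+.............................................................................................+###+........OOOOOOOOOOOOOOOOOOOOOOOOOOO.............+###+..................................................+###
 -8.6 #+....................................................................................
[... 1775 characters left out ...]
+##+..............................+#######################
  9.4 #####+..............................................................................++++++++++++####+.................................++++++++++++++####+............................+#########################
 11.4 #####++.................................+...++++++++++++++++++++.++++++++++++++++++++++++++++######+++++.....+++++++++++++++++++++++++++++++++++######+++++...+++++++++....++++++++############################
 13.4 #####+.O.O..++++++OOOOOO.OO+++++OOO+++++++++++OOOOOO++++++++OOOOOOOO+++OOOOOOOOOOOO+OOOOOOOOOOOOOOOOOOOOOOOOOOOOOOOOOOOO++OOOOOOOOOOOOOOOOOOOOOOOOOOOOOOOOOOOOOOOOOOOOOOOOOOOOOOOO#############################
```

```bash
python3 -c "
from plant import *
print(hand_in())"
```

```text
the job is handed in; nothing more can be done
None
```

I handed the job in with the bubble steady about 0.5 mm from mid between the lines. The level lies free on the middle of the shelf, and the large key is still gripped (100 N) and pressed down in the socket with about 8 N. I took no final look at the small key, mug or stapler, and hand-in returned no verdict.

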